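# Change over heels on the boring machine and hold the next one in the corner

## Robot

A 6-joint arm with a two-finger parallel gripper is mounted at the origin on the work surface. World frame = base frame: x ahead of the robot, y to its left, z up, the work surface at z = 0. Lengths are in mm, angles in rad, forces in N, time in s.
With the tool pointing down it reaches from about 350 to 975 mm from the base axis. Payload 7.1 kg.
Tool frame: the origin (TCP) lies at the very end of the fingers, on their centre line; the grasp point (between the pads) lies 19 mm behind it (ctrl.grasp_offset is the distance from the TCP to the grasp point, in mm); z points along the fingers, y is the line along which they close (so a half turn about z gives the same grasp; the last joint's range is limited). The gripper opens to 88 mm and grips with 3 to 60 N. Pads are 20 mm wide; open, the fingers measure 115 mm over their backs; the gripper's body (75 mm by 178 mm) begins 61 mm behind the grasp point.
Start: joints at [1.316, 0.423, 1.63, -0, 1.089, -0.019], TCP at [145.982, 607.696, 222.675] pointing down, gripper open.
Joint ranges: [-3, 3], [-0.9, 2.11], [0.09, 2.58], [-1.31, 4.45], [0.11, 2.69], [-2.54, 2.54]. Speed limits (rad/s): [2.39, 2.39, 3.01, 3.14, 3.14, 3.14].

## Interface

Orientations are given as a rotation vector (axis times angle).
In Python, from workcell import ctrl, viewer, ticket, models gives the robot as it stands.
- The arm moves only by the tool play_rows, never from a script. Its arguments are lists of equal length, an entry for each row: "dp": the shift along the world's x, y, z in mm, a list of three; "yaw": the turn about the world's z in degrees. In form: {"dp": [[tx, ty, tz], ...], "yaw": [yaw, ...]}. A call has 1 to 8 rows; each row shifts and turns the commanded pose from where the row before left it; what a row does not reach is not made up. A row lasts 1/12 s, in which the tool goes at most 41.7 mm and 7.16 degrees, less where a joint would pass 70% of its speed; a pose out of reach is approached as far as the arm can. A call is refused whole if a number of a shift passes 41.7 or a number of a turn 7.16, either way. A call with a gripper value outside its range is refused whole. "gripper" is the closure, from 0 (fully open) to 1 (shut), set as the call begins (left out, the last holds). The fingers move at their own pace and stop on an object; the grip force is fixed at half the most. Time passes only in rows, so rows that do not move let the fingers close. It gives the time, the measured TCP pose, the force, the opening and the grip force at its end, in the units of the state.
- ctrl.get_obs(): the state, without advancing time (a new reading comes with each control period).
- viewer.get_image(name): name is "scene" or "side" or "wrist"; returns a dict with "pixels" (384x512x3 uint8, red, green, blue), "range_z" (384x512 float32, mm along the optical axis (not along the pixel's ray), 0 where there is no reading), "fx", "fy", "cx", "cy" (pixels), "dist_coeffs" ([k1, k2, p1, p2, k3] as OpenCV has them; the pictures are not rectified), "T" (4x4, takes a point from camera to world coordinates); the wrist camera has in their place "hand_eye" (4x4, takes a point from camera to tool coordinates, whose origin is the TCP and whose axes are the flange's). Camera axes: x right, y up, looking along -z (the intrinsics and any distortion apply to the point x, -y, -z); pixel columns grow to the right and rows downward; lengths in mm; the calibration is good to about 2 mm. A picture is of the moment at which its call begins: read the wrist's pose just before it.
- ticket.close_job(): hands the job in; it is judged then, once.
Trained networks look in a picture, given as the dict that the camera call returned (one of the last four; its "shot" number tells which), for a name from the list of things; names that differ only in an ending like _2 or _b are one class to them, and where a whole thing is asked for, a point or a joint stands for the part that bears it (a point fixed in the world has none). Each returns a list of dicts, best first, with "conf" (0 to 1); they miss things now and then, are a little off and sometimes report something else, mostly with a low value. They report only what shows in the picture. A call takes as long as a camera call. They do not tell look-alikes from the thing itself.
- models.look_for(picture, name): "bbox" ([centre column, centre row, width, height] in pixels, round what is visible of it).
- models.landmark_of(picture, name): "location" ([column, row] in pixels: a listed point, or the origin of a listed thing).
The state is a dict: "t": time; "qpos": joint angles; "qvel": joint speeds; "joint_torque": joint torques, N m; "ee_pos": TCP position; "orientation": TCP orientation; "ft_force": force on the tool from outside, world axes, zero at the start; "moment": the same for the moment, N m; "width": finger opening in mm; "grasp_force": force on a finger pad.
Only numpy, scipy, OpenCV 4.12 (cv2) and the standard library are available. Lean on these libraries where they do the work, as an engineer would, in place of code of your own. Each camera call takes 0.05 s, during which the arm holds its last target. There are 200 camera calls.

## Task

The dark brown heel on the horizontal boring machine has had its hole bored: take it off the bed and set it down, without dropping it, upright in the empty end of the steel tray beside the other one. Then put the tan heel on the bed with its black rubber lift towards you and press it fully home into the corner, flat against the back fence and the side stop at the same time, and finish while still holding it there with steady pressure on both, ready for drilling. Leave the other things on the bench as they are.

Things in the scene. Friction and masses are not known exactly. Their poses are not given: they have to be found in the camera images.
- corner (a point): the locating corner: point on top of the bed where the planes of fence face and side-stop face meet. Machine axes: x away from the robot through the fence along the bore (within 0.3 rad), y along the fence to the left, z up. Flat steel bed, top 50 mm above the bench, over x -126 to 0, y -126 to +70 mm from here. A heel fully home has its centre at (-32, -28, +37) mm, its x along this x.
- machine: horizontal boring machine, bolted down, dark green, 500 x 196 mm; origin on its underside (corner lies at 0, +28, +50 mm from it), axes as corner. Behind the fence: chuck on the bore axis 37 mm above the bed, motor from 118 mm behind the fence face, top 106 mm above the bed (terminal box 130 mm), feed lever with a black ball on the right, switch box on the left.
- fence: back fence, fixed: upright steel plate 12 mm thick, 190 mm long, 50 mm high above the bed, with a 32 mm wide notch for the bit in the middle of its upper part; its face looks to the machine's -x (to the robot). Leather on this steel: friction 0.45 to 0.75. Origin at the foot of the face on the bore axis, 28 mm to the right (-y) of corner.
- side_stop: side stop, fixed: low steel block on the left of the bed, only 18 mm high above the bed (bolt heads 22 mm), 44 mm wide in y, from 6 to 66 mm in front of the fence; its face looks to the machine's -y. Fingers that hold a heel above its lower 25 mm pass over it. Origin as for the fence.
- dark_heel_center (a point): centre of the bored heel standing loose on the bed, 5 to 30 mm off fence and stop, turned up to 0.25 rad: dark brown stacked leather, 64 mm along its x, 56 mm along its y, 74 mm high (this point 37 mm above its underside), 0.16 to 0.32 kg. The y sides are flat and parallel up to 60 mm above the underside, then rounded; black rubber lift at its -x end.
- dark_heel: the same heel; origin at the centre of its underside
- tan_heel_center (a point): centre of the heel to load, standing loose on the bench: light tan stacked leather, same shape and size (64 mm along x, 56 along y, 74 high, this point 37 mm above its underside), 0.16 to 0.32 kg. Its x points away from its black rubber lift and must end along the machine's x; at the start x points away from the robot within 0.9 rad.
- tan_heel: the same heel; origin at the centre of its underside
- tan_lift (a point): middle of the tan heel's black rubber lift: the face at its -x end, 32 mm from its centre, half-way up
- tray: shallow steel tray fixed to the bench, outside 270 mm along its x, 140 mm along its y, walls 4 mm thick and 34 mm high, floor 4 mm thick; origin at the centre of its underside. It stands left or right of the machine, the tan heel on the other side.
- tray_free (a point): middle of the empty end of the tray, on the tray's floor, 65 mm to the tray's -x (robot's side) from its middle; axes as for the tray. Free for 66 mm to -x (wall), 80 mm to +x (neighbour heel) and 66 mm to either side in y.
- stock_heel: another bored dark brown heel, same size, standing loose in the other (+x) end of the tray: leave it alone; origin at the centre of its underside
- hammer: shoemaker's hammer lying on the right of the bench, about 280 mm long: leave alone
- brush: glue brush, about 200 mm long, lying on the left of the bench: leave alone
- glue_tin: yellow-labelled tin, 90 mm across, 115 mm high, behind on the left: leave alone
- polish: red and dark polish tin, 79 mm across, 28 mm high, behind on the left: leave alone
- tack_box: black open box of brass tacks, 100 x 70 x 28 mm, behind on the right: leave alone
There are look-alikes about, which are no part of the job. Several things look just like the tan_heel: the one meant starts nearest to the robot's base.

How it is judged:
By the outcome, as a careful person would: the job done as asked, in the order asked, and still so for the second after the job is handed in, while the arm keeps its last pose, push and grip.
It also fails if it takes over 58 s, if anything falls off the work surface, if the arm or the gripper's body presses on something with over 40 N, if the wrist force passes 120 N, or if a joint passes its speed limit or range.

## Working session

There is one attempt and no reset: what is moved stays moved. The work goes in short steps, Python scripts to look and compute and a tool call to move; the robot and the scene stay as the last step left them, time stands still between calls to the robot, and variables do not carry over. Pictures are saved under pics/ and viewed, at most 10 in all, crops included, and the job is handed in when it is done.

Besides the shell and the picture viewer there is one more tool, called after "Request:" as a command line: name --pt "numbers of a row" for each row, then --argument value for the rest. play_rows: Moves the arm, as the interface text tells. Its arguments: {"type":"object","properties":{"dp":{"type":"array"},"yaw":{"type":"array"},"gripper":{"type":"number"}},"required":["dp","yaw"]}

```bash
mkdir -p pics; cat > h.py <<'E'
import numpy as np, cv2
from workcell import ctrl, viewer, ticket, models
from scipy.spatial.transform import Rotation as R
def shot(name):
    o=ctrl.get_obs(); p=viewer.get_image(name)
    if 'T' in p: T=np.array(p['T'])
    else:
        B=np.eye(4); B[:3,:3]=R.from_rotvec(o['orientation']).as_matrix(); B[:3,3]=o['ee_pos']
        T=B@np.array(p['hand_eye'])
    p['TT']=T; return p
def cam(p):
    return np.array([[p['fx'],0,p['cx']],[0,p['fy'],p['cy']],[0,0,1.]]),np.array(p['dist_coeffs'],float)
def ray(p,uv):
    K,d=cam(p); n=cv2.undistortPoints(np.array(uv,float).reshape(-1,1,2),K,d).reshape(-1,2)
    v=np.c_[n[:,0],-n[:,1],-np.ones(len(n))]
    return v@p['TT'][:3,:3].T
def atz(p,uv,z):
    v=ray(p,uv); c=p['TT'][:3,3]; return c+v*((z-c[2])/v[:,2])[:,None]
def cloud(p):
    h,w=p['range_z'].shape; u,v=np.meshgrid(np.arange(w),np.arange(h))
    r=ray(p,np.c_[u.ravel(),v.ravel()]); 
    X=p['TT'][:3,3]+r*p['range_z'].reshape(-1,1)
    X[p['range_z'].ravel()==0]=np.nan
    return X.reshape(h,w,3)
def save(p,n): cv2.imwrite('pics/'+n,p['pixels'][:,:,::-1])
E
python3 - <<'E'
from h import *
np.set_printoptions(precision=1,suppress=True)
for n in ['scene','side']:
    p=shot(n); save(p,n+'0.png'); print(n,p['TT'][:3,3])
    X=cloud(p); np.save(n+'.npy',X)
    for k,z in [('corner',50),('fence',50),('dark_heel_center',87),('tan_heel_center',37),('tan_lift',37),('tray_free',4),('tray',0),('stock_heel',4)]:
        for r in models.landmark_of(p,k)[:5]:
            print(k,round(r['conf'],2),np.array(r['location']),atz(p,[r['location']],z)[0])
a=cv2.imread('pics/scene0.png');b=cv2.imread('pics/side0.png')
cv2.imwrite('pics/both.png',cv2.resize(np.vstack([a]),(800,600)))
print(ctrl.get_obs())
E
```

```text
scene [1306.6  386.6 1421.6]
corner 0.92 [274.3 201.9] [551.6  71.2  50. ]
fence 0.79 [266.4 201.3] [561.7  46.1  50. ]
dark_heel_center 0.82 [267.3 183.1] [515.8  26.   87. ]
tan_heel_center 0.97 [352.6 205.7] [435.9 314.9  37. ]
tan_heel_center 0.72 [373.1 238.6] [523.3 420.4  37. ]
tan_heel_center 0.66 [415.5 212.6] [363.6 517.4  37. ]
tan_lift 0.72 [411.1 213.4] [373.5 504.8  37. ]
tan_lift 0.71 [363.  205.4] [418.5 346.5  37. ]
tan_lift 0.6 [342.2 233.4] [551.7 322.   37. ]
tan_lift 0.56 [381.2 246.3] [537.8 453.6  37. ]
tray_free 0.97 [208.4 135.4] [ 372.7 -296.9    4. ]
tray 0.88 [197.9 147.3] [ 438.4 -305.4    0. ]
stock_heel 0.73 [189.4 162.3] [ 515.5 -295.7    4. ]
side [ 318.3 -779.6  843. ]
corner 0.93 [258.2 175.6] [566.2  74.7  50. ]
fence 0.87 [261.5 181.7] [568.6  42.4  50. ]
fence 0.52 [277.7 143.2] [687.  233.2  50. ]
dark_heel_center 0.59 [251.9 183. ] [525.8   6.   87. ]
tan_heel_center 0.88 [179.7 121.1] [345.9 501.7  37. ]
tan_heel_center 0.86 [247.6 138.5] [588.7 308.8  37. ]
tan_heel_center 0.64 [225.6 124. ] [526.4 430.3  37. ]
tan_heel_center 0.56 [209.9 142.7] [441.9 319.4  37. ]
tan_heel_center 0.22 [264.2 183.8] [578.6  43.5  37. ]
tan_lift 0.89 [187.5 119.4] [379. 506.  37.]
tan_lift 0.75 [229.6 119.6] [549.2 458.5  37. ]
tan_lift 0.7 [205.2 139.1] [428.2 347.4  37. ]
tan_lift 0.65 [238.1 140.7] [549.6 304.1  37. ]
tray_free 0.55 [227.7 293.4] [ 376.1 -306.7    4. ]
tray 0.95 [250.4 284.9] [ 441.4 -295.2    0. ]
stock_heel 0.95 [276.7 278.2] [ 515.9 -296.3    4. ]
{'t': 0.9, 'qpos': array([ 1.3,  0.4,  1.6, -0. ,  1.1, -0. ]), 'qvel': array([-0.,  0., -0.,  0., -0., -0.]), 'joint_torque': array([  0. , -54.5, -27.4,   0.1,   0. ,  -0. ]), 'ee_pos': array([146. , 607.7, 222.7]), 'orientation': array([0.4, 3.1, 0. ]), 'ft_force': array([ 0. ,  0.8, -0.6]), 'moment': array([-0. , -0.1,  0. ]), 'grasp_force': 0.0, 'width': 87.86089944222086}
```

View pics/both.png

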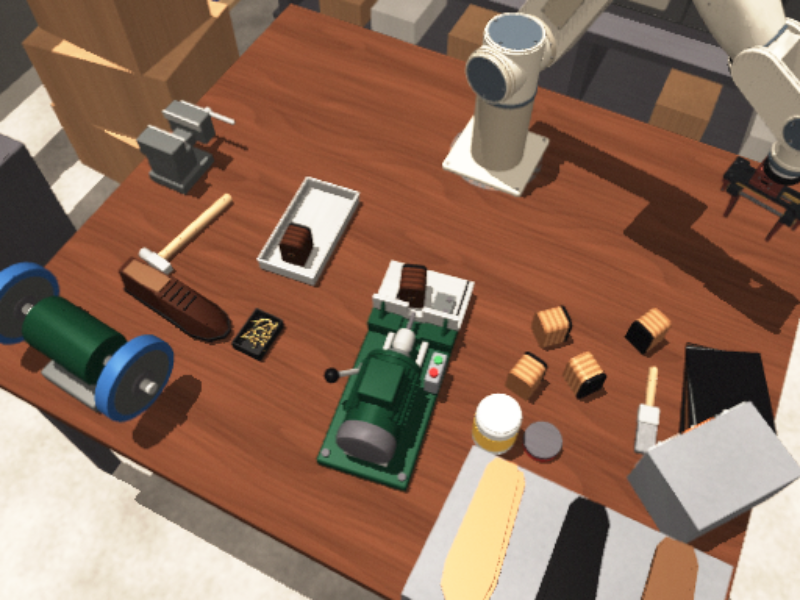

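View pics/side0.png

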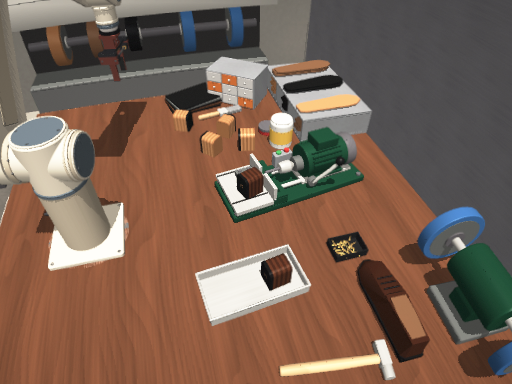

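The scene picture shows four tan heels, at scene pixels (of 512x384) A (353,206), B (415,212), C (373,239) and D (337,240). Their distances from the base are about 540, 625, 675 and 665 mm, so A at about (437,317) mm fits "nearest to base". The tray is on the right, with the stock heel in its far end. I'll move above A and confirm it in a close crop.

Request:
play_rows --pt "24 -24 9" --pt "24 -24 9" --pt "24 -24 9" --pt "24 -24 9" --pt "24 -24 9" --pt "24 -24 9" --pt "24 -24 9" --pt "24 -24 9" --yaw '[0,0,0,0,0,0,0,0]'

```text
t: 1.57
ee_pos: [338.9, 414.4, 295.3]
orientation: [0.369, 3.12, 0.0]
ft_force: [0.3, -0.0, 0.4]
width: 88.0
grasp_force: 0.0
```

Request:
play_rows --pt "20 -24 0" --pt "20 -24 0" --pt "20 -24 0" --pt "10 -24 0" --pt "0 0 0" --pt "0 0 0" --yaw '[0,0,0,0,0,0]'

```text
t: 2.07
ee_pos: [408.4, 318.9, 294.8]
orientation: [0.374, 3.119, 0.001]
ft_force: [-0.2, 0.0, 0.8]
width: 88.1
grasp_force: 0.0
```

```bash
python3 - <<'E'
from h import *
np.set_printoptions(precision=1,suppress=True)
p=shot('wrist'); save(p,'w1.png'); X=cloud(p); np.savez('w1.npz',X=X,pix=p['pixels'])
o=ctrl.get_obs(); print(o['t'],o['ee_pos'],o['qpos'],p['TT'][:3,3])
for k,z in [('tan_heel_center',37),('tan_lift',37),('corner',50)]:
    for r in models.landmark_of(p,k)[:5]:
        print(k,round(r['conf'],2),np.array(r['location']),atz(p,[r['location']],z)[0])
E
```

```text
2.1167 [408.1 319.7 294.8] [ 0.6  0.2  1.8  0.   1.2 -0.7] [326.7 338.9 456.4]
tan_heel_center 0.74 [279.1 272.3] [580.2 316.7  37. ]
tan_heel_center 0.71 [348.2 218.6] [522.9 423.2  37. ]
tan_heel_center 0.71 [285.7 334.6] [687.2 303.9  37. ]
tan_heel_center 0.7 [400.4  78.9] [361.8 511.2  37. ]
tan_lift 0.96 [270.7 162.4] [424.3 339.7  37. ]
tan_lift 0.96 [368.1 228.3] [543.3 447.2  37. ]
tan_lift 0.93 [275. 259.] [558.4 315.7  37. ]
tan_lift 0.78 [391.2 104.9] [389.2 496.7  37. ]
tan_lift 0.26 [286.  336.4] [690.6 303.6  37. ]
corner 0.86 [104.7 299.7] [558.4  69.4  50. ]
```

View pics/w1.png

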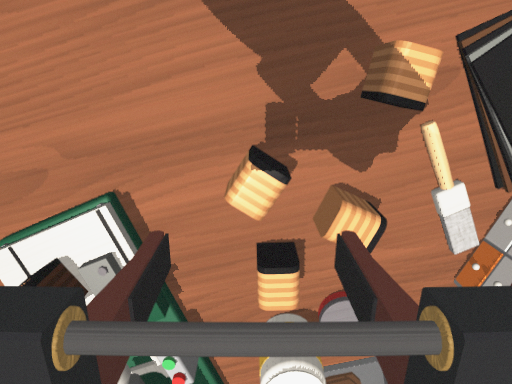

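The wrist picture shows heel A at (257,185), with its black lift at the upper right (270,162). The others are at (345,215), (278,275) and (402,75). I'll fit A and the machine from the depth, and confirm A in a crop.

```bash
cat >> h.py <<'E'
def box(X,c,r,zl,zh):
    P=X.reshape(-1,3); P=P[np.isfinite(P).all(1)]
    return P[(np.hypot(P[:,0]-c[0],P[:,1]-c[1])<r)&(P[:,2]>zl)&(P[:,2]<zh)]
E
python3 - <<'E'
from h import *
np.set_printoptions(precision=1,suppress=True)
d=np.load('w1.npz'); X=d['X']
cv2.imwrite('pics/cropA.png',cv2.resize(d['pix'][120:240,200:320,::-1],(480,480),interpolation=cv2.INTER_CUBIC))
for n,Y in [('w',X),('scene',np.load('scene.npy')),('side',np.load('side.npy'))]:
    P=box(Y,(437,317),55,8,90)
    if len(P)<10: continue
    print(n,len(P),np.percentile(P[:,2],[2,50,98]),cv2.minAreaRect(P[:,:2].astype(np.float32)))
    T=P[P[:,2]>55]; print(' top',len(T),T.mean(0),cv2.minAreaRect(T[:,:2].astype(np.float32)))
P=box(np.load('side.npy'),(520,20),60,110,140); print('dark',len(P),P.mean(0),cv2.minAreaRect(P[:,:2].astype(np.float32)))
P=box(np.load('scene.npy'),(520,20),60,110,140); print('dark',len(P),P.mean(0),cv2.minAreaRect(P[:,:2].astype(np.float32)))
E
```

```text
w 2949 [15.6 72.4 74.7] ((444.10797119140625, 317.1116943359375), (55.89445495605469, 64.9540786743164), 43.06632614135742)
 top 2520 [441.3 317.1  71.4] ((444.29742431640625, 317.01422119140625), (55.60016632080078, 64.83868408203125), 43.38690185546875)
scene 501 [10.1 68.5 79.2] ((446.60186767578125, 309.1478271484375), (89.50164794921875, 78.91222381591797), 64.1867904663086)
 top 319 [452.3 319.1  71.9] ((449.0508728027344, 318.4568786621094), (57.84404373168945, 66.95242309570312), 44.04896545410156)
side 436 [10.1 54.5 76.4] ((444.9556579589844, 314.13702392578125), (60.578250885009766, 67.84408569335938), 42.70349884033203)
 top 216 [442.4 306.6  70.1] ((444.3288269042969, 314.2226257324219), (57.48199462890625, 67.82197570800781), 45.12083053588867)
dark 295 [519.4   4.3 121.2] ((520.4515380859375, 9.98154067993164), (65.97435760498047, 54.3496208190918), 18.628190994262695)
dark 292 [524.2  15.3 122.7] ((521.8026733398438, 13.866252899169922), (69.81803894042969, 55.1087646484375), 20.545515060424805)
```

View pics/cropA.png

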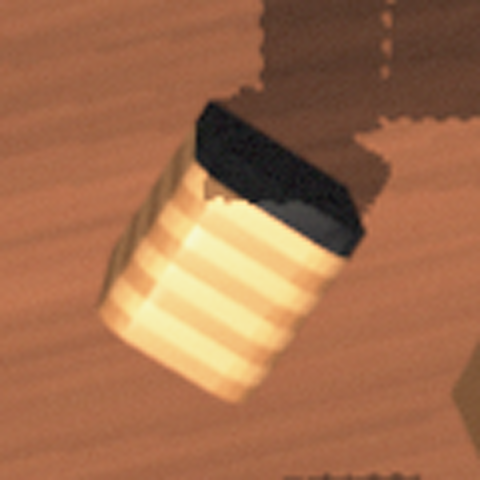

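Request:
play_rows --pt "10 -40 0" --pt "10 -40 0" --pt "10 -40 0" --pt "10 -40 0" --pt "10 -40 0" --pt "10 -40 0" --pt "0 -30 0" --pt "0 0 0" --yaw '[4,4,4,4,4,4,0,0]'

```text
t: 2.93
ee_pos: [468.2, 46.5, 294.7]
orientation: [0.284, -3.129, 0.002]
ft_force: [-0.3, 0.8, -0.1]
width: 87.8
grasp_force: 0.0
```

Request:
play_rows --pt "0 0 0" --pt "0 0 0" --pt "0 0 0" --yaw '[0,0,0]'

```text
t: 3.18
ee_pos: [467.9, 51.1, 294.6]
orientation: [0.29, -3.128, -0.0]
ft_force: [-0.4, -0.1, -0.4]
width: 87.7
grasp_force: 0.0
```

```bash
python3 - <<'E'
from h import *
np.set_printoptions(precision=1,suppress=True)
p=shot('wrist'); save(p,'w2.png'); X=cloud(p); np.savez('w2.npz',X=X,pix=p['pixels'])
o=ctrl.get_obs(); print(o['t'],o['ee_pos'],o['qpos'],p['TT'][:3,3])
for k,z in [('dark_heel_center',87),('dark_heel',50),('corner',50),('fence',50),('side_stop',50)]:
    for r in models.landmark_of(p,k)[:2]:
        print(k,round(r['conf'],2),np.array(r['location']),atz(p,[r['location']],z)[0])
E
```

```text
3.2333 [467.9  51.1 294.7] [ 0.1  0.1  1.9  0.   1.2 -1.7] [385.3  35.9 456.2]
dark_heel_center 0.7 [251.8 227. ] [543.6  65.6  87. ]
dark_heel 0.75 [212.7 191.9] [521.6  11.7  50. ]
corner 0.89 [254.  227.9] [560.2  71.6  50. ]
fence 0.78 [232.9 228.2] [565.6  44.8  50. ]
side_stop 0.41 [455.3 173.5] [442.1 305.2  50. ]
```

View pics/w2.png

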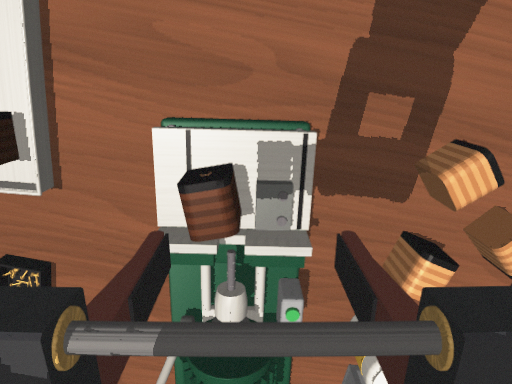

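The wrist picture shows the dark heel at (212,203) on the bed, turned slightly, with the fence edge at row ~231 and the side stop at (275,200). I'll fit the machine axes and the heel from the depth.

```bash
python3 - <<'E'
from h import *
np.set_printoptions(precision=2,suppress=True)
X=np.load('w2.npz')['X']
P=box(X,(515,15),75,110,140)
# dark heel top >104, fence at 100
P=P[P[:,2]<130]
print('dark',len(P),np.percentile(P[:,2],[2,50,98]),cv2.minAreaRect(P[:,:2].astype(np.float32)))
# fence top z~100 : x>540
F=box(X,(565,45),130,95,105); F=F[F[:,0]>535]
print('fence',len(F),cv2.minAreaRect(F[:,:2].astype(np.float32)),F.mean(0))
S=box(X,(520,90),60,64,70)
print('stop',len(S),cv2.minAreaRect(S[:,:2].astype(np.float32)),S.mean(0))
B=box(X,(490,40),150,46,54)
print('bed',len(B),cv2.minAreaRect(B[:,:2].astype(np.float32)),B.mean(0))
# robust fence front line: for bins along y pick min x
for deg in (10,11,12,13,14,15):
    a=np.radians(deg);ex=np.array([np.cos(a),np.sin(a)]);ey=np.array([-ex[1],ex[0]])
    f=F[:,:2]@ex; l=F[:,:2]@ey
    print(deg,'fence x range',np.percentile(f,[1,5,95,99]),'y',np.percentile(l,[1,99]),'stop x',np.percentile(S[:,:2]@ex,[2,98]),'y',np.percentile(S[:,:2]@ey,[1,99]))
E
```

```text
dark 3117 [112.33 122.82 124.66] ((518.9633178710938, 14.099624633789062), (65.12332153320312, 55.5059928894043), 20.048463821411133)
fence 1777 ((584.5272827148438, 69.79933166503906), (134.5640869140625, 148.77749633789062), 39.26763153076172) [591.12  58.7   99.66]
stop 1714 ((523.3555908203125, 86.62503051757812), (70.34735870361328, 93.08641815185547), 9.063986778259277) [523.03  87.26  67.38]
bed 10913 ((538.9171142578125, 40.43981170654297), (198.2281494140625, 197.00425720214844), 8.89211368560791) [492.77  33.79  49.49]
10 fence x range [562.84 563.74 657.66 665.14] y [-123.89   38.47] stop x [499.16 565.3 ] y [-45.64  30.84]
11 fence x range [560.81 561.98 656.74 663.94] y [-133.72   28.49] stop x [499.13 565.53] y [-55.4   20.97]
12 fence x range [558.54 560.19 655.4  662.54] y [-143.58   18.46] stop x [498.72 565.7 ] y [-64.69  11.1 ]
13 fence x range [556.09 557.96 654.04 661.2 ] y [-153.45    8.47] stop x [498.09 565.64] y [-73.83   1.22]
14 fence x range [553.48 555.67 652.52 659.52] y [-163.27   -1.54] stop x [497.5 565.4] y [-82.92  -8.66]
15 fence x range [550.7  553.01 650.83 657.6 ] y [-173.02  -11.45] stop x [496.64 564.98] y [-92.05 -18.54]
```

Request:
play_rows --pt "8.5 -6.2 -16" --pt "8.5 -6.2 -16" --pt "8.5 -6.2 -16" --pt "8.5 -6.2 -16" --pt "8.5 -6.2 -16" --pt "8.5 -6.2 -16" --pt "0 0 0" --pt "0 0 0" --yaw '[1.6,1.6,1.6,1.6,1.6,1.6,0,0]'

```text
t: 4.15
ee_pos: [518.5, 12.5, 198.1]
orientation: [0.546, -3.092, -0.001]
ft_force: [0.4, 0.6, 0.0]
width: 87.7
grasp_force: 0.0
```

```bash
python3 - <<'E'
from h import *
np.set_printoptions(precision=2,suppress=True)
o=ctrl.get_obs(); M=R.from_rotvec(o['orientation']).as_matrix(); print(o['t'],o['ee_pos'],'tool y deg',np.degrees(np.arctan2(M[1,1],M[0,1])),'z',M[:,2])
p=shot('wrist'); X=cloud(p); np.save('w3.npy',X)
P=box(X,(519,14),60,104,130); print('dark',len(P),cv2.minAreaRect(P[:,:2].astype(np.float32)))
for nm,Y in [('w2',np.load('w2.npz')['X']),('w3',X)]:
  F=box(Y,(565,45),110,97,103); S=box(Y,(520,90),60,65,69.5); B=box(Y,(490,40),130,47,53)
  for deg in (7,8,9,10,11):
    a=np.radians(deg);ex=np.array([np.cos(a),np.sin(a)]);ey=np.array([-ex[1],ex[0]])
    f=F[:,:2]@ex; l=F[:,:2]@ey; F2=f<590
    h=np.histogram(f,bins=np.arange(555,595,1))[0]
    s=np.histogram(S[:,:2]@ey,bins=np.arange(-45,25,2))[0]
    print(nm,deg,'fx pct',np.percentile(f[f<585],[.5,2,5,95,98]) if len(f) else 0,'stop y',np.percentile(S[:,:2]@ey,[.5,2,5]),'bed',np.percentile(B[:,:2]@ey,[.5,99.5]),np.percentile(B[:,:2]@ex,[.5,1]))
for n in ['scene','side']:
    Y=np.load(n+'.npy'); W=box(Y,(440,-300),170,28,38); W=W[np.abs(W[:,1]+300)<95]
    print(n,len(W),cv2.minAreaRect(W[:,:2].astype(np.float32)))
    H=box(Y,(516,-296),55,60,85); print(' stock',cv2.minAreaRect(H[:,:2].astype(np.float32)))
E
```

```text
4.15 [518.47  12.55 198.06] tool y deg 110.01673508458875 z [-0.  0. -1.]
dark 6211 ((519.1448974609375, 13.515979766845703), (65.00607299804688, 55.98858642578125), 20.22723388671875)
w2 7 fx pct [480.42 483.59 490.47 577.27 578.46] stop y [-20.55  -4.87   3.32] bed [-124.83   71.1 ] [439.63 440.57]
w2 8 fx pct [479.75 482.69 489.05 576.35 577.27] stop y [-29.58 -14.73  -5.91] bed [-133.22   62.05] [440.1  440.75]
w2 9 fx pct [478.92 481.69 487.49 575.71 576.27] stop y [-38.72 -24.59 -15.14] bed [-141.92   53.29] [439.84 440.22]
w2 10 fx pct [477.96 480.54 485.86 575.32 576.03] stop y [-47.98 -34.45 -24.5 ] bed [-150.6    44.79] [438.27 439.15]
w2 11 fx pct [476.83 479.25 484.22 575.25 576.33] stop y [-57.62 -44.29 -34.08] bed [-159.57   36.36] [436.24 437.31]
w3 7 fx pct [480.67 483.88 490.43 578.01 579.01] stop y [-0.69  2.1   3.21] bed [-124.94   70.24] [439.27 440.32]
w3 8 fx pct [479.98 482.95 489.02 576.72 577.52] stop y [-10.56  -7.04  -6.02] bed [-133.28   61.43] [439.84 440.51]
w3 9 fx pct [479.13 481.86 487.46 575.67 576.18] stop y [-20.42 -16.27 -15.23] bed [-141.92   52.69] [439.57 439.96]
w3 10 fx pct [478.14 480.63 485.73 574.71 575.69] stop y [-30.28 -25.5  -24.54] bed [-150.62   44.13] [438.19 438.89]
w3 11 fx pct [477.   479.26 483.85 574.3  575.4 ] stop y [-40.13 -34.91 -33.75] bed [-159.65   35.76] [436.12 437.05]
scene 352 ((444.41632080078125, -298.3411865234375), (279.1587219238281, 144.54405212402344), 5.778921127319336)
 stock ((512.3853149414062, -289.93194580078125), (70.38886260986328, 57.419227600097656), 9.982447624206543)
side 853 ((445.54608154296875, -299.4373779296875), (275.3518371582031, 146.6627197265625), 6.0284104347229)
 stock ((511.8276062011719, -297.42767333984375), (64.82073974609375, 57.692047119140625), 9.305875778198242)
```

Request:
play_rows --pt "0.5 1 -20" --pt "0 0 -20" --pt "0 0 -20" --pt "0 0 -20" --pt "0 0 -16" --pt "0 0 -12" --pt "0 0 -7" --pt "0 0 0" --yaw '[0,0,0,0,0,0,0,0]'

```text
t: 4.87
ee_pos: [519.0, 13.9, 83.5]
orientation: [0.548, -3.093, -0.0]
ft_force: [1.1, -0.1, 0.1]
width: 87.6
grasp_force: 0.0
```

Request:
play_rows --pt "0 0 0" --pt "0 0 0" --pt "0 0 0" --pt "0 0 0" --pt "0 0 0" --pt "0 0 0" --pt "0 0 0" --pt "0 0 0" --yaw '[0,0,0,0,0,0,0,0]' --gripper 1

```text
t: 5.53
ee_pos: [519.8, 13.5, 84.2]
orientation: [-0.548, 3.093, -0.0]
ft_force: [-1.5, 0.1, 5.3]
width: 55.8
grasp_force: 30.0
```

Request:
play_rows --pt "0 0 10" --pt "0 0 20" --pt "0 0 20" --pt "0 0 20" --pt "0 0 15" --pt "-12 -28 0" --pt "-12 -30 0" --pt "-13 -30 0" --yaw '[0,0,0,0,0,-2,-2,-2]'

```text
t: 6.2
ee_pos: [482.0, -75.0, 169.3]
orientation: [-0.386, 3.117, -0.0]
ft_force: [0.4, -0.9, -3.6]
width: 56.2
grasp_force: 30.0
```

Request:
play_rows --pt "-13 -30 0" --pt "-13 -30 0" --pt "-13 -30 0" --pt "-13 -30 -5" --pt "-13 -30 -10" --pt "-13 -30 -10" --pt "-13 -28 -10" --pt "-12 -23 0" --yaw '[-2,-2,-2,-2,0,0,0,0]'

```text
t: 6.87
ee_pos: [377.5, -306.4, 132.4]
orientation: [0.166, -3.135, -0.003]
ft_force: [1.0, 1.0, -2.5]
width: 55.8
grasp_force: 30.0
```

Request:
play_rows --pt "0 0 0" --pt "0 0 0" --pt "0 0 0" --yaw '[0,0,0]'

```text
t: 7.12
ee_pos: [379.3, -305.1, 133.8]
orientation: [0.166, -3.137, -0.001]
ft_force: [0.5, 0.1, -2.3]
width: 55.8
grasp_force: 30.0
```

```bash
python3 - <<'E'
from h import *
np.set_printoptions(precision=2,suppress=True)
o=ctrl.get_obs(); M=R.from_rotvec(o['orientation']).as_matrix(); print(o['t'],o['ee_pos'],'tool y deg',np.degrees(np.arctan2(M[1,1],M[0,1])),o['width'],o['ft_force'])
p=shot('wrist'); save(p,'w4.png'); X=cloud(p)
W=box(X,(444,-299),175,29,38); W=W[np.abs(W[:,1]+299)<95]
print(len(W),cv2.minAreaRect(W[:,:2].astype(np.float32)))
H=box(X,(512,-297),50,60,85); print(' stock',len(H),cv2.minAreaRect(H[:,:2].astype(np.float32)))
for k in ['tray_free','tray']:
    for r in models.landmark_of(p,k)[:2]: print(k,r['conf'],atz(p,[r['location']],4 if k=='tray_free' else 0))
E
```

```text
7.1167 [ 379.3  -305.13  133.79] tool y deg 96.04677113558571 55.787094413675206 [ 0.51  0.12 -2.28]
5262 ((442.9703369140625, -298.9271545410156), (271.6335754394531, 145.20521545410156), 5.987759113311768)
 stock 1739 ((520.2284545898438, -292.853515625), (38.6800651550293, 56.35254669189453), 3.723304271697998)
tray_free 0.57 [[ 381.07 -304.81    4.  ]]
```

View pics/w4.png

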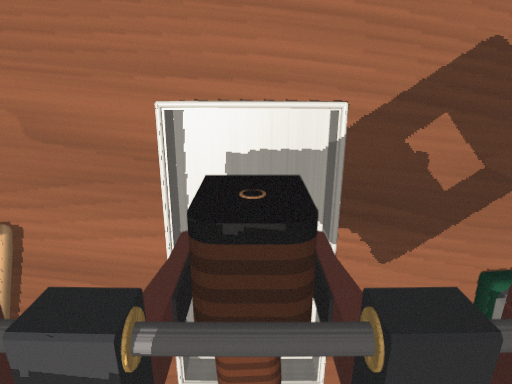

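The wrist view shows the dark heel upright in the fingers (250,230), aligned over the empty end of the tray (160–345 columns). Lowering it.

Request:
play_rows --pt "0 0 -20" --pt "0 0 -20" --pt "0 0 -20" --pt "0 0 -15" --pt "0 0 -9" --pt "0 0 -4" --pt "0 0 -2" --pt "0 0 0" --yaw '[0,0,0,0,0,0,0,0]'

```text
t: 7.93
ee_pos: [379.9, -305.4, 43.9]
orientation: [-0.168, 3.137, -0.0]
ft_force: [-0.3, 0.5, -2.9]
width: 56.0
grasp_force: 30.0
```

Request:
play_rows --pt "0 0 -1" --pt "0 0 -1" --pt "0 0 -1" --pt "0 0 0" --pt "0 0 0" --yaw '[0,0,0,0,0]'

```text
t: 8.35
ee_pos: [379.6, -305.6, 40.9]
orientation: [-0.167, 3.137, -0.0]
ft_force: [0.7, 0.2, -3.0]
width: 55.8
grasp_force: 30.0
```

Request:
play_rows --pt "0 0 -1" --pt "0 0 -1" --pt "0 0 0" --pt "0 0 0" --yaw '[0,0,0,0]'

```text
t: 8.68
ee_pos: [379.4, -305.5, 38.6]
orientation: [0.167, -3.137, -0.0]
ft_force: [1.4, 0.3, -2.4]
width: 55.7
grasp_force: 30.0
```

Request:
play_rows --pt "0 0 -0.7" --pt "0 0 0" --pt "0 0 0" --yaw '[0,0,0]'

```text
t: 8.93
ee_pos: [379.5, -305.5, 38.2]
orientation: [-0.167, 3.137, -0.0]
ft_force: [-1.3, 0.9, 2.9]
width: 55.5
grasp_force: 30.0
```

Contact felt. Release.

Request:
play_rows --pt "0 0 0" --pt "0 0 0" --pt "0 0 0" --pt "0 0 0" --pt "0 0 0" --pt "0 0 0" --yaw '[0,0,0,0,0,0]' --gripper 0

```text
t: 9.43
ee_pos: [379.5, -305.5, 38.0]
orientation: [-0.167, 3.137, -0.0]
ft_force: [-0.0, -0.4, -0.2]
width: 87.1
grasp_force: 0.0
```

Request:
play_rows --pt "0 0 15" --pt "0 0 25" --pt "0 0 30" --pt "0 0 35" --pt "0 0 35" --pt "0 0 20" --pt "0 0 0" --pt "0 0 0" --yaw '[0,0,0,0,0,0,0,0]'

```text
t: 10.1
ee_pos: [380.0, -305.9, 198.9]
orientation: [-0.167, 3.135, -0.003]
ft_force: [0.9, -0.2, -0.4]
width: 88.2
grasp_force: 0.0
```

```bash
python3 - <<'E'
from h import *
p=shot('wrist'); X=cloud(p); o=ctrl.get_obs(); print(o['t'],o['ee_pos'],o['width'],o['qpos'])
H=box(X,(379.5,-305),50,55,100); print(len(H),np.percentile(H[:,2],[2,50,98]),cv2.minAreaRect(H[:,:2].astype(np.float32)))
E
```

```text
10.15 [ 379.17787705 -305.24758966  197.58619777] 88.20641796494705 [-7.02252116e-01  2.55343309e-01  1.95041636e+00  1.13943339e-05
  9.35883765e-01 -2.37932715e+00]
4612 [63.88236656 76.93421988 78.65351767] ((378.5168151855469, -304.7376403808594), (64.46484375, 56.00982666015625), 6.140357494354248)
```

The dark heel stands upright in the tray. Now the tan heel, at about (444,317), with closing axis at 43°.

Request:
play_rows --pt "4 39 0" --pt "4 39 0" --pt "4 39 0" --pt "4 39 0" --pt "4 39 0" --pt "4 39 0" --pt "4 39 0" --pt "4 39 0" --yaw '[-3.3,-3.3,-3.3,-3.3,-3.3,-3.3,-3.3,-3.3]'

```text
t: 10.82
ee_pos: [410.0, 8.3, 196.3]
orientation: [-0.558, -3.088, 0.001]
ft_force: [1.1, -0.3, 0.7]
width: 87.6
grasp_force: 0.0
```

Request:
play_rows --pt "4 39 0" --pt "4 39 0" --pt "4 39 0" --pt "4 39 0" --pt "4 39 0" --pt "4 39 0" --pt "4 39 0" --pt "4 37 0" --yaw '[-3.3,-3.3,-3.3,-3.3,-3.3,-3.3,-3.3,-3.3]'

```text
t: 11.48
ee_pos: [442.1, 318.0, 195.5]
orientation: [-1.248, -2.881, 0.005]
ft_force: [-0.1, -0.5, 0.2]
width: 88.0
grasp_force: 0.0
```

Request:
play_rows --pt "0 0 0" --pt "0 0 0" --pt "0 0 0" --yaw '[0,0,0]'

```text
t: 11.73
ee_pos: [442.1, 315.4, 195.9]
orientation: [-1.243, -2.883, 0.006]
ft_force: [-0.9, -0.1, -0.2]
width: 87.6
grasp_force: 0.0
```

```bash
python3 - <<'E'
from h import *
p=shot('wrist'); X=cloud(p); o=ctrl.get_obs(); M=R.from_rotvec(o['orientation']).as_matrix(); print(o['t'],o['ee_pos'],'tool y deg',np.degrees(np.arctan2(M[1,1],M[0,1])))
H=box(X,(444,317),52,20,100); print(len(H),np.percentile(H[:,2],[2,50,98]),cv2.minAreaRect(H[:,:2].astype(np.float32)))
H=H[H[:,2]>50]; print(cv2.minAreaRect(H[:,:2].astype(np.float32)))
# clearance: other points near fingers
P=box(X,(444,317),110,20,100); e=np.array([np.cos(np.radians(43)),np.sin(np.radians(43))]); n=np.array([-e[1],e[0]])
q=P[:,:2]-[444,317]; a=q@e; b=q@n; m=(np.abs(b)<20)&(np.abs(a)>30); print(m.sum(), np.sort(np.abs(a[m]))[:5])
E
```

```text
11.7833 [442.42648059 315.03976379 196.39124337] tool y deg 43.301230113032766
4906 [30.02186518 72.70441348 74.52270495] ((444.8304443359375, 317.08636474609375), (56.06537628173828, 64.9113540649414), 43.66395568847656)
((444.8316955566406, 317.0865478515625), (56.06637191772461, 64.90798950195312), 43.67402267456055)
806 [98.06784066 98.11171868 98.21127948 98.25302886 98.25491647]
```

Request:
play_rows --pt "2.4 2 -25" --pt "0 0 -25" --pt "0 0 -25" --pt "0 0 -25" --pt "0 0 -25" --pt "0 0 -20" --pt "0 0 -12" --pt "0 0 -6" --yaw '[0.3,0,0,0,0,0,0,0]'

```text
t: 12.45
ee_pos: [445.0, 316.6, 33.3]
orientation: [-1.239, -2.885, 0.004]
ft_force: [-0.4, -0.3, 0.6]
width: 88.0
grasp_force: 0.0
```

Request:
play_rows --pt "0 0 0" --pt "0 0 0" --pt "0 0 0" --pt "0 0 0" --pt "0 0 0" --pt "0 0 0" --pt "0 0 0" --pt "0 0 0" --yaw '[0,0,0,0,0,0,0,0]' --gripper 1

```text
t: 13.12
ee_pos: [445.9, 318.6, 35.8]
orientation: [1.237, 2.887, 0.0]
ft_force: [-2.5, -2.2, 7.0]
width: 55.9
grasp_force: 30.0
```

Request:
play_rows --pt "0 0 10" --pt "0 0 25" --pt "0 0 30" --pt "0 0 30" --pt "0 0 25" --pt "0 -28 0" --pt "2 -29 0" --pt "4 -29 0" --yaw '[0,0,0,0,0,5.5,5.5,5.5]'

```text
t: 13.78
ee_pos: [451.5, 232.0, 156.1]
orientation: [0.801, 3.037, 0.001]
ft_force: [-0.1, -0.3, -3.0]
width: 55.7
grasp_force: 30.0
```

Request:
play_rows --pt "8 -30 0" --pt "10 -30 0" --pt "10 -30 0" --pt "10 -30 0" --pt "10 -30 0" --pt "10 -30 0" --pt "11 -29 0" --pt "0 0 0" --yaw '[5.5,5.5,5.5,5.5,5.5,5.5,5.5,0]'

```text
t: 14.45
ee_pos: [522.9, 19.5, 155.8]
orientation: [-0.24, 3.13, -0.002]
ft_force: [0.5, -0.6, -2.6]
width: 55.9
grasp_force: 30.0
```

Request:
play_rows --pt "0 0 0" --pt "0 0 0" --yaw '[0,0]'

```text
t: 14.62
ee_pos: [520.4, 23.6, 155.1]
orientation: [0.232, -3.133, -0.0]
ft_force: [0.8, 0.4, -3.1]
width: 55.7
grasp_force: 30.0
```

```bash
python3 - <<'E'
from h import *
np.set_printoptions(precision=2,suppress=True)
p=shot('wrist'); save(p,'w5.png'); X=cloud(p); o=ctrl.get_obs(); M=R.from_rotvec(o['orientation']).as_matrix(); print(o['t'],o['ee_pos'],'tool y deg',np.degrees(np.arctan2(M[1,1],M[0,1])),o['ft_force'],o['width'])
H=box(X,o['ee_pos'][:2],60,110,200); H=H[H[:,2]<195]; print(len(H),np.percentile(H[:,2],[2,50,98]))
B=box(X,(490,40),130,47,53); F=box(X,(560,60),110,97,103)
for deg in (8.5,9,9.5,10):
    a=np.radians(deg);ex=np.array([np.cos(a),np.sin(a)]);ey=np.array([-ex[1],ex[0]])
    f=F[:,:2]@ex
    print(deg,np.percentile(B[:,:2]@ey,[.5,99.5]),np.percentile(B[:,:2]@ex,[.5,1]), np.percentile(f[(f>550)&(f<585)],[1,5,95,99]))
E
```

```text
14.6667 [520.29  24.1  155.04] tool y deg 98.5487173081988 [ 0.29  0.25 -1.6 ] 55.98511984988064
19526 [128.45 191.28 193.82]
8.5 [-137.65   57.16] [439.88 440.18] [564.58 564.96 575.79 576.61]
9 [-142.     52.75] [439.5  439.96] [564.77 565.15 576.01 576.87]
9.5 [-146.4   48.4] [439.1  439.49] [563.93 564.94 576.3  577.12]
10 [-150.87   44.13] [438.21 438.91] [562.73 563.99 576.57 577.37]
```

View pics/w5.png

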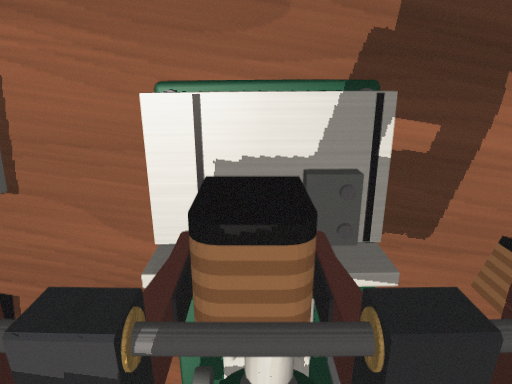

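The wrist view shows the tan heel in the grip with its black lift toward the robot (250,210). The side stop at (332,205) and the fence edge at row 245 are parallel to it. Lowering it just short of the corner.

Request:
play_rows --pt "0 0 -18" --pt "0 0 -18" --pt "0 0 -14" --pt "0 0 -9" --pt "0 0 -5" --pt "0 0 -2" --pt "0 0 0" --pt "0 0 0" --yaw '[0.4,0,0,0,0,0,0,0]'

```text
t: 15.33
ee_pos: [521.3, 23.7, 89.5]
orientation: [-0.247, 3.131, -0.0]
ft_force: [-0.8, 0.4, -2.6]
width: 56.2
grasp_force: 30.0
```

Request:
play_rows --pt "0 0 -1" --pt "0 0 -1" --pt "0 0 0" --pt "0 0 0" --yaw '[0,0,0,0]'

```text
t: 15.67
ee_pos: [521.0, 23.4, 87.2]
orientation: [-0.246, 3.132, -0.0]
ft_force: [-0.1, -0.6, -3.1]
width: 56.0
grasp_force: 30.0
```

Request:
play_rows --pt "0 0 -1" --pt "0 0 -1" --pt "0 0 0" --pt "0 0 0" --yaw '[0,0,0,0]'

```text
t: 16.0
ee_pos: [521.1, 23.4, 85.8]
orientation: [-0.246, 3.131, -0.0]
ft_force: [-2.4, -1.2, 7.6]
width: 55.9
grasp_force: 30.0
```

Request:
play_rows --pt "0 0 -0.8" --pt "0 0 0" --pt "0 0 0" --yaw '[0,0,0]'

```text
t: 16.25
ee_pos: [521.1, 23.4, 85.8]
orientation: [-0.246, 3.131, -0.0]
ft_force: [-5.9, -0.5, 16.3]
width: 56.1
grasp_force: 30.0
```

Request:
play_rows --pt "0 0 1.1" --pt "2 2.7 0" --pt "2 2.7 0" --pt "2 2.7 0" --pt "2 2.8 0" --pt "2 2.8 0" --pt "0 0 0" --pt "0 0 0" --yaw '[0,0,0,0,0,0,0,0]'

```text
t: 16.92
ee_pos: [531.6, 37.3, 85.8]
orientation: [-0.246, 3.131, -0.0]
ft_force: [-1.3, -0.8, 5.3]
width: 55.6
grasp_force: 30.0
```

Request:
play_rows --pt "-0.15 1 0" --pt "-0.15 1 0" --pt "0 0 0" --pt "0 0 0" --yaw '[0,0,0,0]'

```text
t: 17.25
ee_pos: [531.6, 38.5, 85.8]
orientation: [-0.247, 3.13, -0.002]
ft_force: [1.0, -5.0, 5.9]
width: 56.0
grasp_force: 30.0
```

Request:
play_rows --pt "-0.1 0.5 0" --pt "1 0.16 0" --pt "1 0.16 0" --pt "0.7 0.1 0" --pt "0 0 0" --pt "0 0 0" --yaw '[0,0,0,0,0,0]'

```text
t: 17.75
ee_pos: [531.8, 38.6, 85.9]
orientation: [0.247, -3.129, 0.003]
ft_force: [-8.7, -11.1, 15.1]
width: 55.8
grasp_force: 30.0
```

Request:
play_rows --pt "0.7 0.1 0" --pt "0 0 0" --pt "0 0 0" --yaw '[0,0,0]'

```text
t: 18.0
ee_pos: [531.9, 38.6, 85.9]
orientation: [0.247, -3.127, 0.003]
ft_force: [-10.0, -11.9, 18.4]
width: 56.0
grasp_force: 30.0
```

```bash
cat > chk.py <<'E'
from h import *
np.set_printoptions(precision=2,suppress=True)
o=ctrl.get_obs(); M=R.from_rotvec(o['orientation']).as_matrix()
print(o['t'],o['ee_pos'],'tool y deg',np.degrees(np.arctan2(M[1,1],M[0,1])),'toolz',M[:,2],o['ft_force'],o['moment'],o['width'])
p=shot('wrist'); X=cloud(p)
a=np.radians(9.0);ex=np.array([np.cos(a),np.sin(a)]);ey=np.array([-ex[1],ex[0]])
P=box(X,(525,40),75,53,135); x=P[:,:2]@ex-565.1; y=P[:,:2]@ey+16.2; z=P[:,2]-50
print('expect face x -64, y -56..0')
for lo,hi in [(8,18),(18,30),(30,42),(42,54)]:
    m=(np.abs(x+64)<9)&(z>lo)&(z<hi)&(y>-54)&(y<-4)
    if m.sum()>20:
        c=np.polyfit(y[m],x[m],1); print('face z',lo,hi,m.sum(),np.median(x[m]),'slope',c[0],'y rng',np.percentile(y[m],[1,99]))
m=(z>71)&(z<80)&(x>-58)&(x<-20)&(np.abs(y+28)<15)
c=np.linalg.lstsq(np.c_[x[m],y[m],np.ones(m.sum())],z[m],rcond=None)[0]; print('top plane',m.sum(),c,np.median(z[m]))
m=(z>30)&(x>-66)&(x<-40)&(z<76); print('top y rng',np.percentile(y[m],[.5,99.5]))
m=(z>14)&(z<20)&(x>-66)&(x<-10)&(y>-15)&(y<40); print('stop y edge',np.percentile(y[m],[.5,2]) if m.sum() else 0)
E
python3 chk.py
```

```text
18.0 [531.91  38.62  85.91] tool y deg 99.03246780749456 toolz [-0. -0. -1.] [ -9.99 -11.91  18.42] [-1.96  1.63 -0.  ] 55.998265809514116
expect face x -64, y -56..0
face z 8 18 446 -65.28319750407101 slope -0.0010768702888047479 y rng [-53.32  -4.59]
face z 18 30 615 -65.21063911079597 slope -0.0024590505675044323 y rng [-53.47  -4.54]
face z 30 42 742 -65.1475531040158 slope -0.0013421629577459607 y rng [-53.41  -4.5 ]
face z 42 54 935 -65.07654306831597 slope -0.001541487099124319 y rng [-53.49  -4.48]
top plane 5682 [-0.  -0.  73.6] 73.68878589699762
top y rng [-64.78   7.86]
stop y edge [-11.9   -0.85]
```

Request:
play_rows --pt "0 0 0.6" --pt "0 0 0.4" --pt "0 0 0" --pt "0 0 0" --yaw '[0,0,0,0]'

```text
t: 18.38
ee_pos: [532.0, 38.6, 86.0]
orientation: [0.247, -3.127, 0.003]
ft_force: [-5.8, -11.4, 7.2]
width: 55.3
grasp_force: 30.0
```

Request:
play_rows --pt "0.7 0.1 0" --pt "0.3 0 0" --pt "0 0 0" --pt "0 0 0" --yaw '[0,0,0,0]'

```text
t: 18.72
ee_pos: [532.6, 38.7, 86.0]
orientation: [0.247, -3.127, 0.003]
ft_force: [-7.3, -10.3, 8.6]
width: 55.8
grasp_force: 30.0
```

Request:
play_rows --pt "0.6 0.1 0" --pt "0.4 0.06 0" --pt "0 0 0" --pt "0 0 0" --yaw '[0,0,0,0]'

```text
t: 19.05
ee_pos: [532.8, 38.8, 86.0]
orientation: [0.247, -3.125, 0.003]
ft_force: [-9.6, -11.3, 11.6]
width: 55.7
grasp_force: 30.0
```

Request:
play_rows --pt "0.6 0.1 0" --pt "0.4 0.06 0" --pt "0 0 0" --pt "0 0 0" --yaw '[0,0,0,0]'

```text
t: 19.38
ee_pos: [532.8, 38.8, 86.0]
orientation: [0.247, -3.123, 0.004]
ft_force: [-12.9, -11.8, 14.1]
width: 55.6
grasp_force: 30.0
```

Request:
play_rows --pt "0 0 0.5" --pt "0.6 0.1 0" --pt "0.6 0.1 0" --pt "0 0 0" --pt "0 0 0" --yaw '[0,0,0,0,0]'

```text
t: 19.8
ee_pos: [532.9, 38.8, 86.0]
orientation: [0.246, -3.121, 0.004]
ft_force: [-15.3, -13.7, 13.9]
width: 55.8
grasp_force: 30.0
```

```bash
python3 chk.py
```

```text
19.8 [532.86  38.81  86.01] tool y deg 99.02962752598198 toolz [-0.01 -0.   -1.  ] [-15.32 -13.7   13.93] [-2.43  2.33 -0.18] 55.79952532128464
expect face x -64, y -56..0
face z 8 18 424 -64.40432010125033 slope -0.0006036682252765797 y rng [-53.63  -4.48]
face z 18 30 607 -64.28774892779978 slope -0.0010939682956483097 y rng [-53.41  -4.39]
face z 30 42 745 -64.182086298515 slope -0.0012075915656912302 y rng [-53.48  -4.54]
face z 42 54 903 -64.0582087689711 slope -0.00032277095750671335 y rng [-53.23  -4.63]
top plane 5731 [-0.01 -0.   73.53] 73.82064818010878
top y rng [-64.74   7.97]
stop y edge [-11.25  -0.49]
```

Request:
play_rows --pt "-0.6 -0.1 0.3" --pt "-0.3 0.1 0" --pt "0 0 0" --pt "0 0 0" --pt "0 0 0" --yaw '[0,0,0,0,0]'

```text
t: 20.27
ee_pos: [532.9, 38.8, 86.1]
orientation: [0.246, -3.123, 0.004]
ft_force: [-11.8, -13.1, 7.0]
width: 56.0
grasp_force: 30.0
```

```bash
sed -i 's/precision=2/precision=4/' chk.py; python3 chk.py; python3 - <<'E'
from h import *
p=shot('scene'); a=p['pixels'][150:230,230:330,::-1]
q=shot('side'); b=q['pixels'][140:220,210:310,::-1]
cv2.imwrite('pics/fin.png',np.hstack([cv2.resize(a,(400,320),interpolation=cv2.INTER_CUBIC),cv2.resize(b,(400,320),interpolation=cv2.INTER_CUBIC)]))
E
```

```text
20.2667 [532.8768  38.8117  86.0677] tool y deg 99.02424671282427 toolz [-0.009  -0.0031 -1.    ] [-11.7823 -13.0569   6.963 ] [-2.4196  1.8023 -0.1346] 56.01784348045784
expect face x -64, y -56..0
face z 8 18 431 -64.41288199000167 slope -0.001598988337650045 y rng [-53.5872  -4.3828]
face z 18 30 619 -64.26564536309508 slope -0.0008453550614908007 y rng [-53.5012  -4.4912]
face z 30 42 738 -64.18949309377874 slope -0.00120688008237467 y rng [-53.4163  -4.4992]
face z 42 54 918 -64.05807071709029 slope -0.0011457457931024547 y rng [-53.274   -4.4612]
top plane 5716 [-0.0067 -0.0026 73.5169] 73.84922434481581
top y rng [-64.7531   7.9683]
stop y edge [-11.3411  -1.311 ]
```

View pics/fin.png

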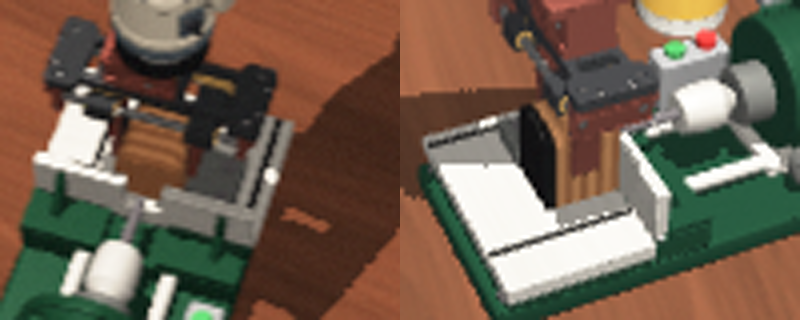

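The picture shows the heel seated at the fence (left crop ~(150,190), right ~(600,180)) and over the stop. One small extra push on y tests that contact.

Request:
play_rows --pt "-0.1 0.6 0.1" --pt "0 0 0" --pt "0 0 0" --pt "0 0 0" --pt "0 0 0" --pt "0 0 0" --yaw '[0,0,0,0,0,0]'

```text
t: 20.92
ee_pos: [532.9, 38.8, 86.1]
orientation: [0.247, -3.123, 0.005]
ft_force: [-10.0, -16.8, 5.3]
width: 55.8
grasp_force: 30.0
```

Request:
play_rows --pt "0.6 0.1 0.1" --pt "0 0 0" --pt "0 0 0" --pt "0 0 0" --pt "0 0 0" --pt "0 0 0" --yaw '[0,0,0,0,0,0]'

```text
t: 21.42
ee_pos: [532.9, 38.8, 86.1]
orientation: [0.247, -3.121, 0.005]
ft_force: [-12.1, -16.8, 7.0]
width: 55.9
grasp_force: 30.0
```

```bash
python3 -c "
from h import *
o=ctrl.get_obs(); print(o['ee_pos'],o['ft_force'],o['width'])
print(ticket.close_job())"
```

```text
[532.87561236  38.82869465  86.0755077 ] [-12.14591125 -16.80988069   6.96336913] 55.91081991796293
the job is handed in; nothing more can be done
None
```

I set the dark heel upright in the empty end of the tray, then handed the job in at 21.4 s with the tan heel, lift toward the robot, held home in the corner at about 12 N along world x (fence) and 17 N along world y (side stop); it leans about 0.5° at most toward the fence.

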